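Switch on a battery lantern light, roll it to the stop and cap it

ROBOT

A 6-joint arm with a two-finger parallel gripper is mounted at the origin on the work surface. World frame = base frame: x ahead of the robot, y to its left, z up, the work surface at z = 0. Lengths are in mm, angles in rad, forces in N, time in s.
With the tool pointing down it reaches from about 350 to 875 mm from the base axis. Payload 4.2 kg.
Tool frame: the origin (TCP) lies at the very end of the fingers, on their centre line; the grasp point (between the pads) lies 19 mm behind it; z points along the fingers, y is the direction in which the jaws open and shut (so a half turn about z gives the same grasp; the last joint's range is limited). The gripper opens to 87 mm and grips with 3 to 60 N. Pads are 19 mm wide; open, the fingers measure 117 mm over their backs; the gripper's body (75 mm by 190 mm) begins 51 mm behind the grasp point.
Start: joints at [-0.894, 0.385, 0.008, 0, -1.194, -0.259], TCP at [253.607, -571.212, 222.55] pointing down, gripper open.
Joint ranges: [-3.14, 3.14], [-1.21, 2.06], [-1.07, 1.41], [-3.16, 2.05], [-2.99, -0.16], [-3.1, 3.1]. Speed limits (rad/s): [2.79, 2.79, 3.14, 3.14, 3.14, 3.14].

INTERFACE

Orientations are given as a unit quaternion [x, y, z, w].
In Python, from plant import * gives the robot as it stands.
- The arm moves only by the tool step_arm, never from a script. Its arguments are lists of equal length, an entry for each row: "fingers": the opening, from 0 (shut) to 1 (fully open); "dp": the shift along the world's x, y, z in mm, a list of three; "spin": the turn about the world's z in rad. A call has 1 to 10 rows; each row is the pose to reach, as a shift and turn from the pose measured when the call began; what a row does not reach only later rows make up. A row lasts 1/8 s, in which the tool goes at most 62.5 mm and 10.7 degrees, less where a joint would pass 70% of its speed; a pose out of reach is approached as far as the arm can. A call with a gripper value outside its range is refused whole. The fingers move at their own pace and stop on an object; "force" is the grip in N (left out, the last holds). Time passes only in rows, so rows that repeat a pose let the fingers close. It gives the time, the measured TCP pose, the force and the opening at its end, in the units of the state.
- observe(): the state, without advancing time (a new reading comes with each control period).
- capture(name): name is "scene" or "top" or "wrist"; returns (picture, depth): 400x640x3 uint8, red, green, blue; 400x640 float32, mm along the optical axis (not along the pixel's ray), 0 where there is no reading.
- camera_params(name): a dict with "K" (3x3 intrinsics, pixels), "rvec" (rotation vector, rad) and "tvec" (3), from world to camera coordinates, as OpenCV has them. Camera axes: x right, y down, z forward; pixel columns grow to the right and rows downward; lengths in mm; the calibration is good to about 2 mm. A picture is of the moment at which its call begins: read the wrist's pose just before it. camera_params takes no time and is no camera call; for the wrist camera it gives the pose at the moment of the call.
- sign_off(): hands the job in, once; it reports no verdict.
The state is a dict: "time": time; "q": joint angles; "qvel": joint speeds; "tau": joint torques, N m; "eef_pos": TCP position; "eef_rot": TCP orientation; "contact_force": force on the tool from outside, world axes, zero at the start; "torque": the same for the moment, N m; "finger_gap": finger opening in mm.
Only numpy, scipy, OpenCV 4.12 (cv2) and the standard library are available. Lean on these libraries where they do the work, as an engineer would, in place of code of your own. Each camera call takes 0.05 s, during which the arm holds its last target.

TASK

Get the battery lantern ready for collection: take the light unit off the dowel rack and switch it on by pressing the button under its base down on the bench top until the button clicks in and stays in. Then stand it on the high half of the sloped rollers and let go so that it rolls down to the stop, and put the pierced copper top upright over its tube, seated right down. Leave the finial, the pink glass shade and the pliers as they are.

Things in the scene. Friction and masses are not known exactly. Their poses are not given: they have to be found in the camera images.
- light_mid (a point): Centre, half-way up, of the battery light unit (0.3 kg): square brass base 66 x 66 x 28 mm with a white opal tube, 46 mm diameter, 92 mm tall, standing on it; 120 mm in all. z up the tube, x and y along the base's sides; the flat tube top is 60 mm above this point, the base's underside 60 mm below. It starts upright in a rack slot, the base on two dowels, the button hanging between them
- switch (a joint): Push-lock button in the middle of the light's underside, steel, 22 mm diameter; metres pushed in: 0 = off, standing 8 mm out of the underside; 0.010 = on, 2 mm inside it. It starts to move at about 6 N; past half-way (0.005) it snaps fully in by itself and stays. While it is out the light cannot stand flat
- hood_mid (a point): Centre of the pierced copper lantern top (0.16 kg), an open-bottomed bell 98 mm tall, z up. Its flared rim, 96 mm diameter, is 49 mm below this point and stands on the bench at the start. Its crown is a low dome ending 16 mm above this point; from there a straight round knob, 24 mm diameter, goes up to 49 mm above it: grip that from above
- hood_seat (a point): Middle of the flat ceiling inside the copper top, 48 mm above its rim (same axes as hood_mid, on its centre line); it rests on the flat top of the light's tube when the top is on. The mouth narrows from about 90 mm to a straight bore, 55 mm diameter, 20 mm deep below the ceiling
- lane_mid (a point): Middle of the fixed roller lane, at the level of the roller tops, 70 mm above the bench. y points down the slope to the stop (7 degrees below level), x level across, z square to the rollers. 15 free steel rollers, 16 mm diameter, 20 mm apart, from y = -150 (high end) to +130 mm. Aluminium side rails 88 mm apart inside stand 12 mm above the rollers
- lane_stop (a point): Where the wooden stop board's face meets the roller-top level, mid-lane: 150 mm from lane_mid along its y, same axes. The board spans the low end and stands 35 mm above the rollers. With its base against the stop the light's centre line is 33 mm up-slope from here. Let go on the rollers, the light rolls down by itself to the stop in about 1 to 3 s
- rack_mid (a point): Fixed wooden rack on the low back panel at the far side: middle of the plank's face at the height of the dowels' upper sides, 110 mm above the bench. y along the rack; the dowels point along -x. Six slots 78 mm apart (y = -195, -117, -39, 39, 117, 195 mm), each of two level dowels 12 mm thick, 110 mm long, 34 mm apart inside. The panel is 150 mm high
- hood_knob (a point): Middle of the copper top's knob, 32 mm above hood_mid on its centre line. Between the stop end of the roller lane and the copper top the turquoise bench top (plywood, level, z = 0) always has a free place over 90 mm wide for pressing
- finial_mid (a point): Middle of a bystander: brass turned finial, 140 mm long, 56 mm square plinth, standing in another slot of the rack, 102 mm above the dowels
- shade_mid (a point): Middle of a bystander: pink glass cup shade, 80 mm wide and 70 mm high, standing on the dowels of another slot
- pliers: Bystander: steel round-nose pliers, 150 mm long, 54 mm wide over the handles, lying flat on the bench to the left of the copper top; origin under the pivot, jaws to +x
Not all that is in view belongs to the job. What is shaped like the part that bears hood_mid but blue is not meant.

How it is judged:
By the outcome, as a careful person would: the job done as asked, in the order asked, and still so for the second after the job is handed in, with the robot touching nothing.
It also fails if it takes over 54 s, if anything falls off the work surface, if the arm or the gripper's body presses on something with over 40 N, if the wrist force passes 120 N, or if a joint passes its speed limit or range.

## Working session

There is one attempt and no reset: what is moved stays moved. The work goes in short steps, Python scripts to look and compute and a tool call to move; the robot and the scene stay as the last step left them, time stands still between calls to the robot, and variables do not carry over. Pictures are saved under pics/ and viewed, and the job is handed in when it is done.

Besides the shell and the picture viewer there is one more tool, called as name(argument=value, ...), one argument or row to a line, values as JSON. step_arm: Moves the arm, as the interface text tells. Its arguments: {"type":"object","properties":{"fingers":{"type":"array"},"dp":{"type":"array"},"spin":{"type":"array"},"force":{"type":"number"}},"required":["fingers","dp","spin"]}

```bash
ls; mkdir -p pics; cat > h.py <<'E'
from plant import *
import numpy as np, cv2
def cam(n):
    p=camera_params(n); R=cv2.Rodrigues(np.array(p["rvec"],float))[0]; return np.array(p["K"],float),R,np.array(p["tvec"],float).ravel()
def deproj(c,u,v,d):
    K,R,t=c; r=np.linalg.inv(K)@np.array([u,v,1.0]); return R.T@(r*d-t)
def onz(c,u,v,z):
    K,R,t=c; r=R.T@np.linalg.inv(K)@np.array([u,v,1.0]); C=-R.T@t; return C+r*(z-C[2])/r[2]
def proj(c,P):
    K,R,t=c; q=K@(R@np.array(P,float)+t); return q[:2]/q[2]
def cloud(c,d):
    K,R,t=c; v,u=np.mgrid[0:d.shape[0],0:d.shape[1]]
    r=np.stack([(u-K[0,2])/K[0,0]*d,(v-K[1,2])/K[1,1]*d,d],-1)
    return (r-t)@R
def save(n,im): cv2.imwrite("pics/"+n+".png",cv2.cvtColor(im,cv2.COLOR_RGB2BGR))
E
python3 - <<'E'
from h import *
for n in("scene","top"):
    c=cam(n); im,d=capture(n); save(n+"0",im); np.savez("pics/"+n+"0.npz",im=im,d=d)
    print(n,-c[1].T@c[2],c[0])
s=observe(); print(s["time"],s["eef_pos"],s["eef_rot"],s["contact_force"],s["finger_gap"])
E
```

```text
pics
scene [1202.66689268  109.68302658  937.49737921] [[489.61723751   0.         327.09827144]
 [  0.         489.61723751 190.55504674]
 [  0.           0.           1.        ]]
top [ 400.17171427  116.00909409 1353.1624118 ] [[465.32080429   0.         316.32164036]
 [  0.         465.32080429 207.10284935]
 [  0.           0.           1.        ]]
0.1 [ 253.40067101 -570.75511329  221.57522358] [-2.07302618e-01  9.78276385e-01  9.37132825e-04 -2.47715273e-04] [ 0.13403417  0.20045584 -1.07231834] 86.98698059745398
```

View pics/scene0.png

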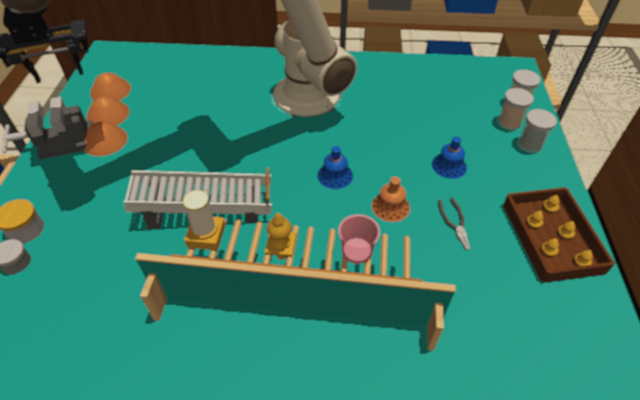

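View pics/top0.png

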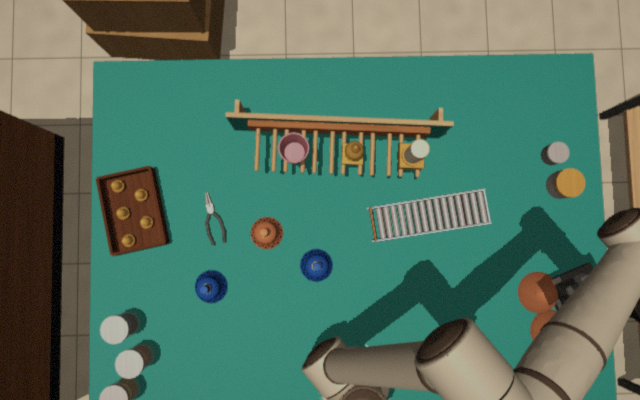

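The top view shows the candidates for the light: the white tube on a brass base at (418,150), the brass finial at (353,150) with no tube, and the white pots at (115,330) and (558,152). For the copper top: the copper bell with a knob at (266,233), blue bells at (316,265) and (210,287), and plain copper cones at (538,290). I choose the light at (418,150) and the hood at (266,233). Next I check both in crops and measure them.

```bash
python3 - <<'E'
from h import *
Z=np.load("pics/top0.npz"); im,d=Z["im"],Z["d"]; c=cam("top"); P=cloud(c,d)
a=cv2.resize(im[125:185,380:445],(390,360),interpolation=cv2.INTER_CUBIC); b=cv2.resize(im[205:265,235:300],(390,360),interpolation=cv2.INTER_CUBIC)
save("crop",np.hstack([a,b]))
S=np.load("pics/scene0.npz"); cs=cam("scene"); Q=cloud(cs,S["d"])
hs=cv2.cvtColor(im,cv2.COLOR_RGB2HSV); 
def rep(n,m,P):
    p=P[m]; print(n,len(p),"med",np.round(np.median(p,0),1),"min",np.round(p.min(0),1),"max",np.round(p.max(0),1))
def box(P,u0,u1,v0,v1):
    m=np.zeros(P.shape[:2],bool); m[v0:v1,u0:u1]=1; return m
# light tube top
m=box(P,400,440,130,180)&(P[...,2]>215); rep("tubetop",m,P)
m=box(P,390,440,130,180)&(P[...,2]>125)&(P[...,2]<150); rep("base",m,P)
pts=P[m][:,:2].astype(np.float32); print(cv2.minAreaRect(pts))
m=box(P,240,295,205,262)&(P[...,2]>90)&(P[...,2]<110); rep("knob",m,P)
m=box(P,240,295,205,262)&(P[...,2]>4)&(P[...,2]<110); rep("hood",m,P); print(cv2.minEnclosingCircle(P[m][:,:2].astype(np.float32)))
m=box(P,300,335,245,285)&(P[...,2]>4)&(P[...,2]<130); rep("blue",m,P)
m=box(P,330,375,130,170)&(P[...,2]>130); rep("finial",m,P)
# lane
m=box(P,365,495,185,245)&(P[...,2]>30); rep("lane",m,P); print(cv2.minAreaRect(P[m][:,:2].astype(np.float32)))
# bench level
for n,u,v in [("b",340,225),("b2",340,320),("b3",520,120)]: print(P[v,u])
# scene
m=box(Q,175,225,180,250)&(Q[...,2]>215); rep("s tubetop",m,Q)
m=box(Q,370,415,175,220)&(Q[...,2]>4)&(Q[...,2]<120); rep("s hood",m,Q)
m=box(Q,370,415,175,220)&(Q[...,2]>75)&(Q[...,2]<120); rep("s knob",m,Q)
E
```

```text
tubetop 309 med [ 619.  -154.8  230.1] min [ 400.2 -179.7  215.5] max [ 642.3  116.  1353.2]
base 460 med [ 626.  -142.2  136.6] min [ 584.9 -211.5  125.1] max [ 691.3 -102.1  149.4]
((638.1386108398438, -156.21368408203125), (109.35491943359375, 105.8580551147461), 89.38634490966797)
knob 60 med [427.6 242.9  98.8] min [416.8 231.7  91. ] max [438.5 254.4 104.8]
hood 1066 med [425.5 238.   15.6] min [344.4 162.    4. ] max [508.4 319.7 104.8]
((426.5973205566406, 241.70993041992188), 110.78680419921875)
blue 865 med [333.3 100.9  23.9] min [276.5  48.5   4. ] max [389.8 148.4 104.7]
finial 326 med [627.3   1.2 179.6] min [400.2 -60.  130.1] max [ 694.1  116.  1353.2]
lane 3393 med [ 464.6 -219.7   72.2] min [ 396.3 -375.6   32. ] max [ 531.1  116.  1353.2]
((451.8224182128906, -126.17510986328125), (99.6291732788086, 493.82763671875), 7.6780171394348145)
[445.011755    29.14872034   1.56677403]
[173.51764405  36.51875862   4.070684  ]
[ 7.45087818e+02 -5.14643356e+02  3.02799909e-02]
s tubetop 484 med [ 627.3 -155.6  228.1] min [ 597.5 -181.3  215. ] max [1202.7  109.7  937.5]
s hood 1028 med [446.7 238.4  42.2] min [400.9 192.1   4.1] max [474.  289.7  98.9]
s knob 116 med [435.5 240.7  93.6] min [417.2 229.8  75.7] max [442.3 252.5  98.9]
```

View pics/crop.png

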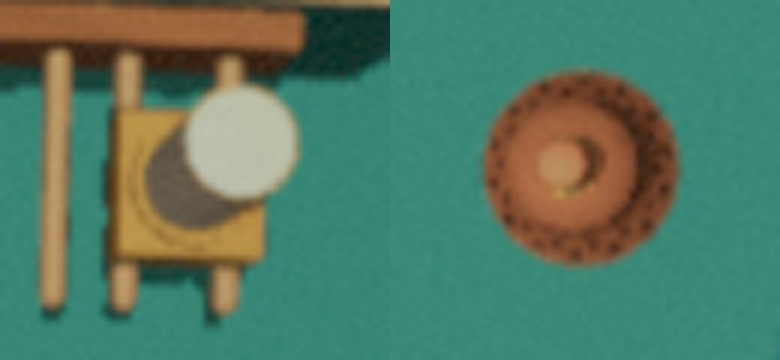

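The crop confirms the choices: on the left the white tube on its square brass base, standing on two dowels; on the right the pierced copper bell with its round knob. Now I take precise poses from masks cast onto known planes.

```bash
python3 - <<'E'
from h import *
Z=np.load("pics/top0.npz"); im=Z["im"]; c=cam("top"); S=np.load("pics/scene0.npz"); ims=S["im"]; cs=cam("scene")
def lab(im,m,box):
    u0,u1,v0,v1=box; k=np.zeros(m.shape,np.uint8); k[v0:v1,u0:u1]=m[v0:v1,u0:u1]; 
    n,l,st,ce=cv2.connectedComponentsWithStats(k); i=1+np.argmax(st[1:,4]); return (l==i)
def pl(c,m,z):
    v,u=np.nonzero(m); return np.array([onz(c,a,b,z)[:2] for a,b in zip(u,v)],np.float32)
for n,I,cc,bt,bb,bh in (("top",im,c,(400,440,130,165),(390,435,135,180),(240,295,205,262)),("scene",ims,cs,(175,225,185,210),(175,230,205,255),(365,415,170,222))):
    h=cv2.cvtColor(I,cv2.COLOR_RGB2HSV).astype(int); H,Sx,V=h[...,0],h[...,1],h[...,2]
    m=lab(I,(Sx<60)&(V>185),bt); p=pl(cc,m,230); print(n,"tube top",m.sum(),p.mean(0),cv2.minEnclosingCircle(p))
    m=lab(I,(Sx>130)&(V>120)&(H>15)&(H<28),bb); p=pl(cc,m,138); print(n,"base",m.sum(),cv2.minAreaRect(p))
    m=lab(I,(H<15)&(Sx>90),bh); p=pl(cc,m,2); print(n,"hood rim",m.sum(),cv2.minEnclosingCircle(p))
# rail heights, lane: bright/low sat mask in top
h=cv2.cvtColor(im,cv2.COLOR_RGB2HSV).astype(int); m=(h[...,1]<70)
m=lab(im,m,(365,497,183,247)); v,u=np.nonzero(m); print(cv2.minAreaRect(np.stack([u,v],1).astype(np.float32)), cv2.boxPoints(cv2.minAreaRect(np.stack([u,v],1).astype(np.float32))))
save("lane",cv2.resize(im[180:250,360:500],(800,400),interpolation=cv2.INTER_CUBIC))
save("lanes",cv2.resize(ims[155:255,115:295],(800,444),interpolation=cv2.INTER_CUBIC))
E
```

```text
top tube top 211 [ 621.04834 -156.41425] ((621.3469848632812, -156.4459991455078), 20.269733428955078)
top base 276 ((618.7962646484375, -154.90966796875), (63.74978256225586, 68.90534210205078), 87.73017120361328)
top hood rim 746 ((428.09857177734375, 242.8484344482422), 45.99502182006836)
scene tube top 358 [ 621.5839  -158.16776] ((614.7381591796875, -161.27198791503906), 30.88535499572754)
scene base 406 ((624.9797973632812, -154.78970336914062), (65.40619659423828, 69.14327239990234), 84.85257720947266)
scene hood rim 1057 ((403.3693542480469, 243.32186889648438), 73.02952575683594)
((430.78472900390625, 214.9369354248047), (36.17290115356445, 116.55892181396484), 80.6900634765625) [[370.34702 206.51689]
 [485.37057 187.66057]
 [491.22244 223.35698]
 [376.19888 242.2133 ]]
```

View pics/lane.png

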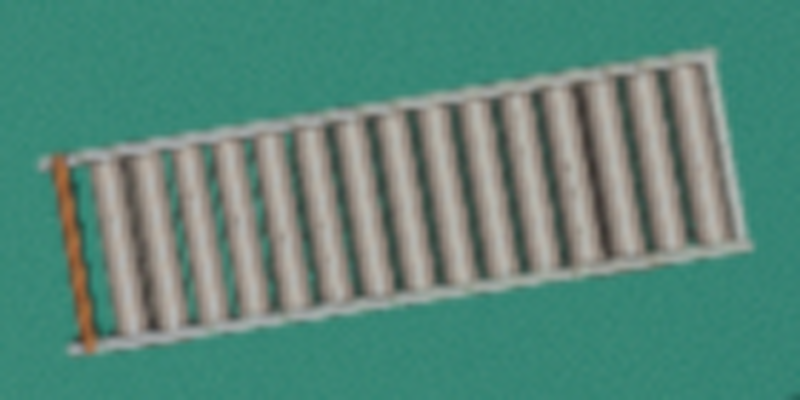

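View pics/lanes.png

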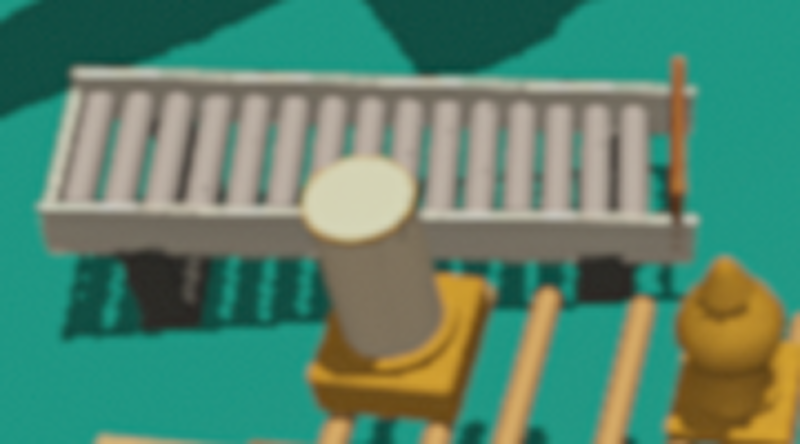

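```bash
python3 - <<'E'
from h import *
c=cam("top"); s7,c7=np.sin(np.radians(7)),np.cos(np.radians(7))
f=lambda x,y:(360+x/5.714-0.4,180+y/5.714-0.4)
A=onz(c,*f(698,155),70+150*s7); B=onz(c,*f(120,249),70-130*s7)
d=B-A; print(A,B,np.linalg.norm(d),"expect 280"); yaw=np.degrees(np.arctan2(d[1],d[0])); print("yaw of lane y",yaw)
u=d/np.linalg.norm(d); print("mid",A+u*150,"stop",A+u*300)
# rails top: high/low ends
zh=70+160*s7+12;
print("rails",onz(c,*f(713,57),zh),onz(c,*f(745,245),zh))
print("stop top ends",onz(c,*f(58,155),52+35),onz(c,*f(92,350),52+35))
# scene: rollers seen mid: first (92..)  
cs=cam("scene"); g=lambda x,y:(115+x*180/800-.4,155+y*100/444-.4)
A=onz(cs,*g((97+80)/2,(97+202)/2),70+150*s7); B=onz(cs,*g((637+633)/2,(110+212)/2),70-130*s7)
d=B-A; print(A,B,np.linalg.norm(d),np.degrees(np.arctan2(d[1],d[0]))); u=d/np.linalg.norm(d); print("mid",A+u*150,"stop",A+u*300)
E
```

```text
[ 483.4459439  -354.94757278   88.28040151] [445.8172301  -81.22602902  54.15698536] 278.3950630795871 expect 280
yaw of lane y 97.82743332015227
mid [ 463.17149288 -207.46567741   69.89461418] stop [442.89704186 -59.98378205  51.50882685]
rails [ 529.10872877 -359.47445098  101.49909494] [ 439.42351592 -370.27186772  101.49909494]
stop top ends [490.26631038 -48.02268353  87.        ] [396.92620434 -61.31438201  87.        ]
[ 484.2643544  -356.72462406   88.28040151] [445.80784287 -82.2991032   54.15698536] 279.2000668124545 97.97717420728672
mid [ 463.60362607 -209.28974484   69.94762501] stop [442.94289775 -61.85486562  51.61484852]
```

Measured so far:
- **Light:** about (620, -156), base yaw about -2°.
- **Lane:** middle (463, -208), down-slope yaw 97.9°, stop at (443, -61). The two views agree within 2 mm.
- **Hood:** about (428, 242).

Now I go above the light with the jaws along world x.

step_arm(
  fingers=[1, 1, 1, 1, 1, 1, 1, 1, 1, 1],
  dp=[
    [10, 12, 70],
    [50, 58, 72],
    [95, 107, 72],
    [140, 158, 72],
    [185, 209, 72],
    [230, 260, 72],
    [275, 311, 72],
    [320, 362, 72],
    [350, 396, 72],
    [366, 415, 72],
  ],
  spin=[0, 0.15, 0.3, 0.45, 0.6, 0.75, 0.9, 1.0, 1.12, 1.12],
)

```text
time: 1.35
eef_pos: [620.6, -153.2, 292.6]
eef_rot: [-0.696, 0.718, 0.001, -0.001]
contact_force: [-0.2, -0.5, 0.0]
finger_gap: 87.0
```

```bash
python3 - <<'E'
from h import *
s=observe(); c=cam("wrist"); im,d=capture("wrist"); save("w1",im); 
print(s["eef_pos"], -c[1].T@c[2]); np.savez("pics/w1.npz",im=im,d=d,K=c[0],R=c[1],t=c[2])
P=cloud(c,d); m=(P[...,2]>222)&(P[...,2]<236)&(d>0); p=P[m]; print(m.sum(),p.min(0),p.max(0),np.median(p,0)); print(cv2.minEnclosingCircle(p[:,:2].astype(np.float32)))
E
```

```text
[ 620.64153612 -153.21228082  292.58163104] [ 618.30618231 -229.42322505  454.34756408]
3356 [ 598.53342288 -181.34604399  222.12859044] [ 645.24158147 -134.55423891  231.80948355] [ 621.84450947 -158.87602537  229.59604891]
((621.8648681640625, -157.66639709472656), 23.690736770629883)
```

View pics/w1.png

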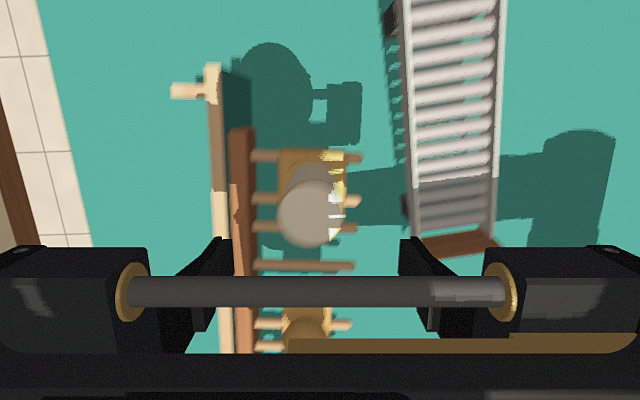

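The wrist view shows the tube top at (312,212) between the open fingers, centred at (621.5, -157). I descend and grip.

step_arm(
  fingers=[1, 1, 1, 1, 1, 0, 0, 0, 0, 0],
  dp=[
    [1, -4, -20],
    [1, -4, -55],
    [1, -4, -90],
    [1, -4, -110],
    [1, -4, -110],
    [1, -4, -110],
    [1, -4, -110],
    [1, -4, -110],
    [1, -4, -110],
    [1, -4, -110],
  ],
  spin=[0, 0, 0, 0, 0, 0, 0, 0, 0, 0],
  force=35,
)

```text
time: 2.65
eef_pos: [623.6, -154.5, 181.8]
eef_rot: [-0.697, 0.717, 0.002, -0.001]
contact_force: [3.7, 0.1, -3.8]
finger_gap: 45.5
```

step_arm(
  fingers=[0, 0, 0, 0, 0, 0, 0, 0, 0, 0],
  dp=[
    [0, 0, 15],
    [0, 0, 35],
    [-10, 0, 50],
    [-60, 0, 50],
    [-110, 10, 50],
    [-150, 55, 50],
    [-170, 110, 50],
    [-174, 165, 50],
    [-174, 210, 45],
    [-174, 224, 30],
  ],
  spin=[0, 0, 0, 0, 0, 0, 0, 0, 0, 0],
)

```text
time: 3.9
eef_pos: [449.4, 71.8, 213.1]
eef_rot: [-0.698, 0.716, 0.001, 0.001]
contact_force: [-0.1, -0.8, -3.9]
finger_gap: 45.3
```

step_arm(
  fingers=[0, 0, 0],
  dp=[
    [0, 0, -40],
    [0, 0, -80],
    [0, 0, -80],
  ],
  spin=[0, 0, 0],
)

```text
time: 4.28
eef_pos: [446.5, 70.4, 131.1]
eef_rot: [-0.698, 0.716, 0.003, -0.003]
contact_force: [0.4, 1.1, -2.3]
finger_gap: 45.4
```

```bash
python3 - <<'E'
from h import *
s=observe(); print(s["time"],s["eef_pos"],s["contact_force"],s["torque"],s["finger_gap"])
im,d=capture("scene"); save("s2",cv2.resize(im[100:300,200:500],(800,533)))
E
```

```text
4.275 [446.49014508  70.43134254 131.13434415] [ 0.41265956  1.05294751 -2.29514303] [-0.01185297  0.08865765  0.03607882] 45.36209795218581
```

View pics/s2.png

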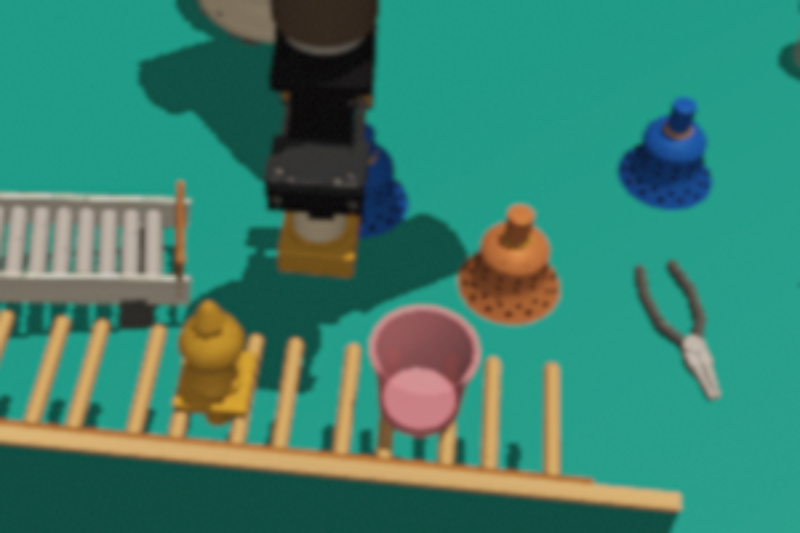

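The light (brass base at crop (318,245)) hangs upright in the gripper over clear bench, clear of the blue bell. I lower it to just above the bench, then press in small steps.

step_arm(
  fingers=[0, 0, 0, 0, 0, 0],
  dp=[
    [0, 0, -25],
    [0, 0, -42],
    [0, 0, -48],
    [0, 0, -50],
    [0, 0, -52],
    [0, 0, -52],
  ],
  spin=[0, 0, 0, 0, 0, 0],
  force=45,
)

```text
time: 5.08
eef_pos: [449.1, 71.4, 81.7]
eef_rot: [-0.698, 0.716, 0.001, 0.0]
contact_force: [-0.5, 0.6, -2.4]
finger_gap: 45.3
```

step_arm(
  fingers=[0, 0, 0, 0, 0],
  dp=[
    [0, 0, -1],
    [0, 0, -2],
    [0, 0, -3],
    [0, 0, -4],
    [0, 0, -4],
  ],
  spin=[0, 0, 0, 0, 0],
)

```text
time: 5.7
eef_pos: [449.3, 71.4, 77.9]
eef_rot: [-0.698, 0.716, 0.001, 0.0]
contact_force: [-0.9, 0.4, 1.7]
finger_gap: 45.3
```

step_arm(
  fingers=[0, 0, 0],
  dp=[
    [0, 0, -1],
    [0, 0, -2],
    [0, 0, -2],
  ],
  spin=[0, 0, 0],
)

```text
time: 6.08
eef_pos: [449.2, 71.4, 75.6]
eef_rot: [-0.698, 0.716, 0.001, 0.0]
contact_force: [1.0, 0.9, -2.4]
finger_gap: 45.4
```

Force rose at 77.9 and fell back to the free-hanging value at 75.6, so the button has probably snapped in. I lower further: if it is in, no force should appear until the base is flat at about 72.

step_arm(
  fingers=[0, 0, 0],
  dp=[
    [0, 0, -1],
    [0, 0, -2],
    [0, 0, -2],
  ],
  spin=[0, 0, 0],
)

```text
time: 6.45
eef_pos: [449.0, 71.3, 73.2]
eef_rot: [-0.698, 0.716, 0.001, 0.0]
contact_force: [-1.1, 0.3, -3.4]
finger_gap: 45.6
```

step_arm(
  fingers=[0, 0, 0],
  dp=[
    [0, 0, -1],
    [0, 0, -2],
    [0, 0, -2],
  ],
  spin=[0, 0, 0],
)

```text
time: 6.82
eef_pos: [449.0, 71.2, 71.8]
eef_rot: [-0.698, 0.716, 0.001, 0.0]
contact_force: [-1.9, -1.4, 5.2]
finger_gap: 45.3
```

step_arm(
  fingers=[0, 0, 0, 0],
  dp=[
    [0, 0, -1],
    [0, 0, 10],
    [0, 0, 60],
    [0, 0, 100],
  ],
  spin=[0, 0, 0, 0],
)

```text
time: 7.32
eef_pos: [449.4, 71.4, 173.5]
eef_rot: [-0.698, 0.716, 0.001, 0.001]
contact_force: [0.7, 1.3, -3.0]
finger_gap: 45.5
```

```bash
python3 - <<'E'
from h import *
s=observe(); print(s["time"],s["eef_pos"],s["contact_force"],s["finger_gap"])
c=cam("wrist"); im,d=capture("wrist"); save("w3",im)
cs=cam("scene"); ims,ds=capture("scene"); save("s3",cv2.resize(ims[100:300,200:500],(800,533)))
Q=cloud(cs,ds)
m=np.zeros(ds.shape,bool); m[100:260,250:400]=1
h=cv2.cvtColor(ims,cv2.COLOR_RGB2HSV).astype(int); mb=m&(h[...,1]>120)&(h[...,2]>110)&(h[...,0]>15)&(h[...,0]<28)&(Q[...,0]<545)
p=Q[mb]; print(mb.sum(),p.min(0),p.max(0)); 
zt=np.percentile(p[:,2],90); t=p[p[:,2]>zt-6]; print(zt,cv2.minAreaRect(t[:,:2].astype(np.float32)))
fr=p[p[:,2]<zt-8]; k=np.polyfit(fr[:,1],fr[:,0],1); print("front face slope deg",np.degrees(np.arctan(k[0])),"z",np.percentile(fr[:,2],[1,5,95]))
E
```

```text
7.325 [449.36033853  71.43008951 173.46311698] [ 0.71560591  1.27416138 -2.96744966] 45.498672944087616
408 [429.99686902 -55.29221742  -4.66172211] [541.14671791 253.39102835 143.36803073]
139.91920126786843 ((460.9613342285156, 68.00291442871094), (51.48080062866211, 62.127532958984375), 2.5224838256835938)
front face slope deg -11.370997223300172 z [ -3.29973708  -1.56538804 131.45171232]
```

View pics/s3.png

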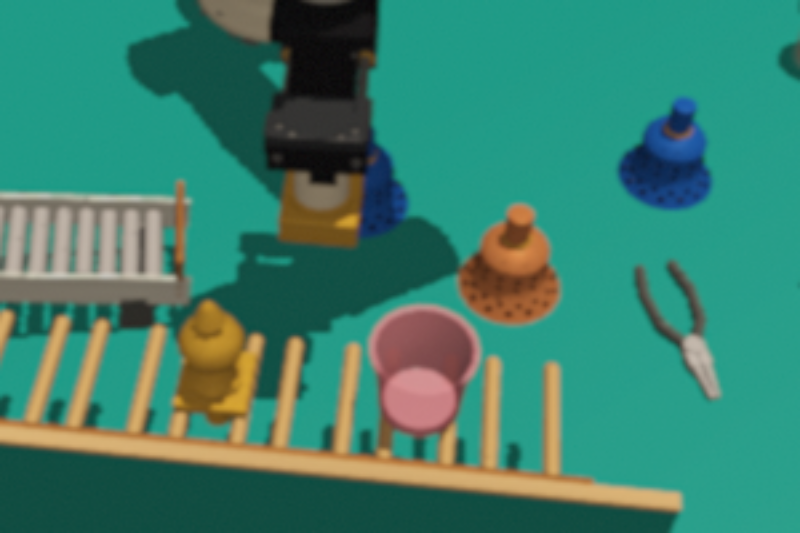

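View pics/w3.png

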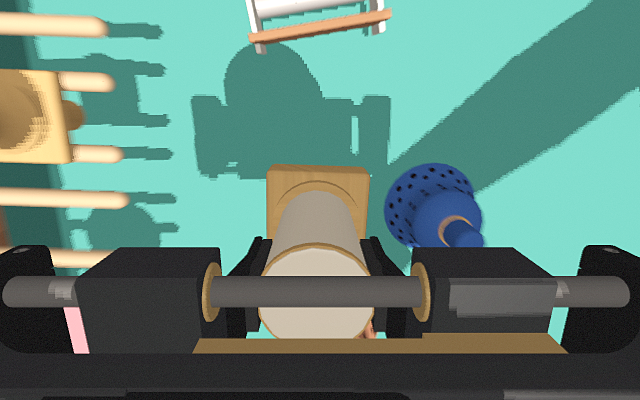

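```bash
python3 - <<'E'
from h import *
c=cam("wrist"); s=observe(); z=s["eef_pos"][2]-44
A=onz(c,270,165,z);B=onz(c,368,168,z); C=onz(c,267,235,z); D=onz(c,368,235,z)
print(A,B,np.linalg.norm(B-A),np.degrees(np.arctan2((A-B)[1],(A-B)[0])),np.degrees(np.arctan2((C-A)[1],(C-A)[0])), "TCP",s["eef_pos"],np.linalg.norm(D-B))
print("mid",(A+B)/2+np.array([0,33,0]))
# target for light at lane y
mid=np.array([463.4,-208.4,70]);s7,c7=np.sin(np.radians(7)),np.cos(np.radians(7)); a=np.radians(97.9)
u=np.array([np.cos(a)*c7,np.sin(a)*c7,-s7])
for y in(-90,-80,-70,-60): print(y,mid+u*y, "uphill edge roller z",(mid+u*(y-33))[2])
E
```

```text
[479.71998912  31.47915551 132.62998307] [419.20962543  34.70921733 132.62998307] 60.596513206991574 -3.055566299097487 83.96404433273952 TCP [452.34140975  72.63204085 176.62998307] 44.48889932868811
mid [449.46480727  66.09418642 132.62998307]
-90 [ 475.67780497 -296.88137203   80.96824091] uphill edge roller z 84.98992923883314
-80 [ 474.31360442 -287.05010847   79.74954747] uphill edge roller z 83.77123580478167
-70 [ 472.94940387 -277.21884491   78.53085404] uphill edge roller z 82.5525423707302
-60 [ 471.58520331 -267.38758135   77.3121606 ] uphill edge roller z 81.33384893667872
```

The base yaw is about -3° in the wrist view, with brass corners at (270,165) and (368,168). I turn it by about +0.19 rad and carry it over the high half of the lane.

step_arm(
  fingers=[0, 0, 0, 0, 0, 0, 0, 0, 0, 0],
  dp=[
    [0, -10, 35],
    [2, -60, 48],
    [6, -115, 48],
    [10, -170, 48],
    [14, -225, 48],
    [18, -280, 48],
    [22, -330, 48],
    [23, -347, 48],
    [23, -348, 30],
    [23, -348, 10],
  ],
  spin=[0, 0.03, 0.06, 0.09, 0.12, 0.15, 0.18, 0.19, 0.19, 0.19],
)

```text
time: 8.68
eef_pos: [474.6, -275.5, 184.6]
eef_rot: [0.763, -0.646, -0.0, -0.006]
contact_force: [0.3, 0.3, -3.2]
finger_gap: 45.4
```

```bash
python3 - <<'E'
from h import *
s=observe(); print(s["time"],s["eef_pos"],s["eef_rot"],s["contact_force"],s["finger_gap"])
im,d=capture("wrist"); save("w4",im)
im,d=capture("scene"); save("s4",cv2.resize(im[80:260,80:320],(800,600)))
E
```

```text
8.675 [ 474.62423832 -275.51671349  184.57449783] [ 7.62950027e-01 -6.46432062e-01 -4.84189821e-04 -5.71061830e-03] [ 0.31337329  0.3101148  -3.24741193] 45.407590404061466
```

View pics/w4.png

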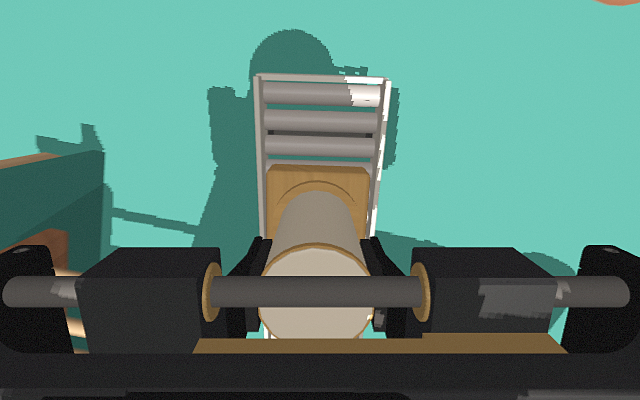

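View pics/s4.png

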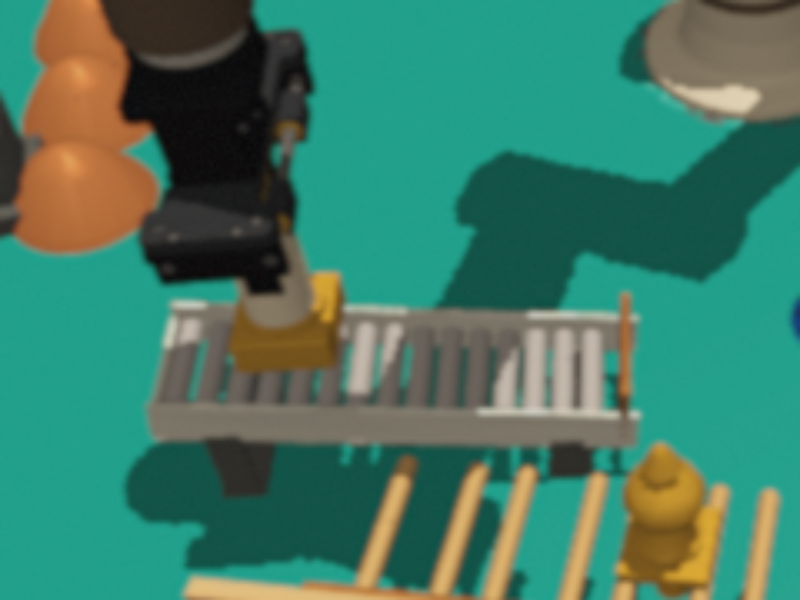

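The wrist view shows the base (267–370, row 165) squared to the rollers and centred between the rails. I lower it onto the rollers.

step_arm(
  fingers=[0, 0, 0, 0],
  dp=[
    [0, 0, -15],
    [0, 0, -25],
    [0, 0, -28],
    [0, 0, -28],
  ],
  spin=[0, 0, 0, 0],
)

```text
time: 9.28
eef_pos: [473.0, -274.5, 154.7]
eef_rot: [0.763, -0.646, -0.003, -0.005]
contact_force: [-0.1, 0.8, -3.4]
finger_gap: 45.4
```

step_arm(
  fingers=[0, 0, 0],
  dp=[
    [0, 0, -1],
    [0, 0, -2],
    [0, 0, -2],
  ],
  spin=[0, 0, 0],
)

```text
time: 9.65
eef_pos: [473.2, -274.5, 152.9]
eef_rot: [0.763, -0.646, -0.003, -0.005]
contact_force: [0.4, 0.0, -3.8]
finger_gap: 45.4
```

step_arm(
  fingers=[0, 0, 0, 0],
  dp=[
    [0, 0, -1],
    [0, 0, -2],
    [0, 0, -3],
    [0, 0, -3],
  ],
  spin=[0, 0, 0, 0],
)

```text
time: 10.15
eef_pos: [473.4, -275.6, 152.6]
eef_rot: [0.763, -0.646, -0.002, -0.004]
contact_force: [-3.3, 1.0, 8.0]
finger_gap: 45.2
```

There is contact with the rollers (+11 N). I release, hold still, then rise.

step_arm(
  fingers=[1, 1, 1, 1, 1, 1, 1, 1],
  dp=[
    [0, 0, 2],
    [0, 0, 2],
    [0, 0, 2],
    [0, 0, 2],
    [0, 0, 2],
    [0, 0, 2],
    [0, 0, 2],
    [0, 0, 2],
  ],
  spin=[0, 0, 0, 0, 0, 0, 0, 0],
)

```text
time: 11.15
eef_pos: [473.4, -275.6, 154.5]
eef_rot: [0.763, -0.646, -0.002, -0.004]
contact_force: [-0.1, -0.6, 0.7]
finger_gap: 86.8
```

```bash
python3 - <<'E'
from h import *
s=observe(); print(s["time"],s["eef_pos"],s["contact_force"],s["finger_gap"])
im,d=capture("scene"); save("s5",cv2.resize(im[80:260,80:320],(800,600)))
E
```

```text
11.15 [ 473.42998009 -275.63835608  154.53668379] [-0.09888435 -0.59878486  0.70340891] 86.82082811989588
```

View pics/s5.png

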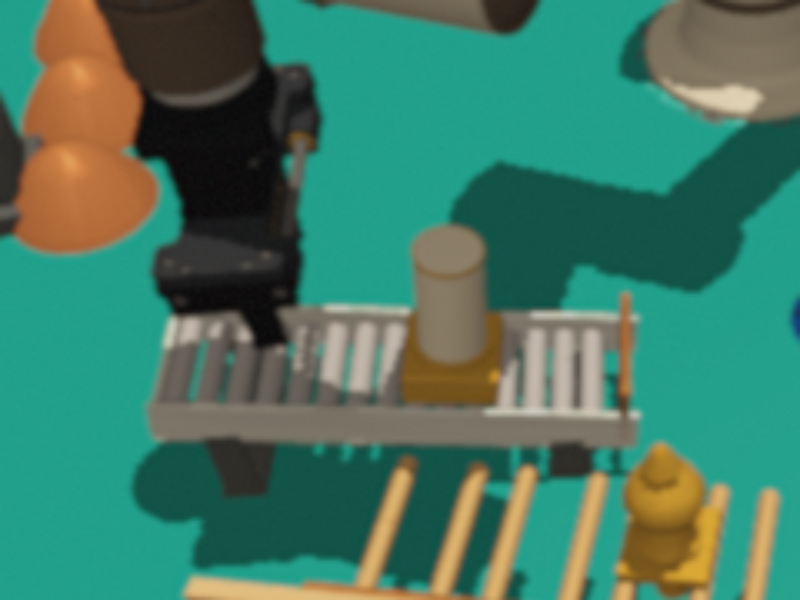

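The light is rolling level down the lane. I rise and move towards the hood meanwhile.

step_arm(
  fingers=[1, 1, 1, 1, 1, 1, 1, 1, 1, 1],
  dp=[
    [0, 0, 50],
    [0, 0, 100],
    [0, 10, 145],
    [-4, 65, 145],
    [-8, 120, 145],
    [-12, 175, 145],
    [-16, 230, 145],
    [-22, 285, 145],
    [-28, 340, 145],
    [-34, 395, 120],
  ],
  spin=[0, 0, 0, 0, 0, 0, 0, 0, 0, 0],
)

```text
time: 12.45
eef_pos: [440.1, 121.7, 276.3]
eef_rot: [0.764, -0.646, -0.001, -0.007]
contact_force: [1.0, -0.7, -0.6]
finger_gap: 86.9
```

step_arm(
  fingers=[1, 1, 1, 1],
  dp=[
    [-3, 50, -30],
    [-8, 100, -60],
    [-10, 121, -90],
    [-10, 121, -90],
  ],
  spin=[0, 0, 0, 0],
)

```text
time: 12.95
eef_pos: [428.7, 242.9, 184.1]
eef_rot: [0.764, -0.645, -0.001, -0.004]
contact_force: [0.0, 0.1, 0.2]
finger_gap: 86.9
```

```bash
python3 - <<'E'
from h import *
s=observe(); print(s["time"],s["eef_pos"],s["q"],s["contact_force"])
c=cam("wrist"); im,d=capture("wrist"); save("w6",im)
P=cloud(c,d); 
m=(P[...,2]>92)&(P[...,2]<106)&(d>0)&(np.hypot(P[...,0]-428,P[...,1]-242)<40); p=P[m]; print(m.sum(),cv2.minEnclosingCircle(p[:,:2].astype(np.float32)),np.median(p,0))
ims,ds=capture("scene"); save("s6",ims)
E
```

```text
12.95 [428.7149354  242.85680394 184.08405775] [ 0.8443474   0.19046693 -0.3705533  -0.00243649 -1.00186876 -0.67386673] [0.00776166 0.07577064 0.17663606]
697 ((428.9850769042969, 241.66537475585938), 11.930746078491211) [429.09593697 240.59099777  97.30252438]
```

View pics/w6.png

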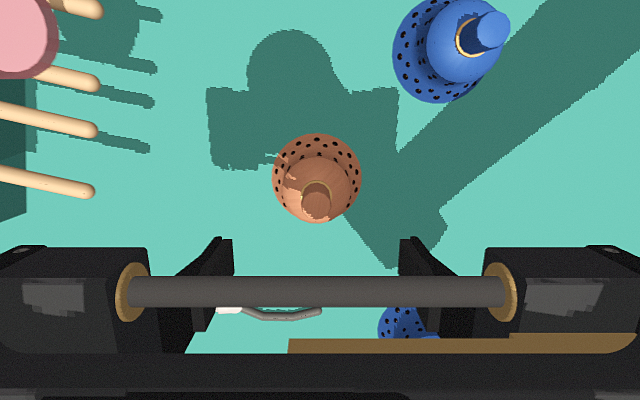

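View pics/s6.png

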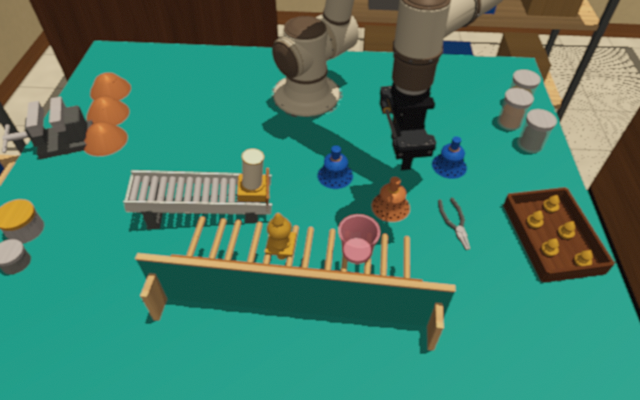

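The light stands at the stop (scene (253,175)). The copper knob is at wrist pixel (317,205), world (429, 242). I descend and grip it.

step_arm(
  fingers=[1, 1, 1, 1, 1, 0, 0, 0, 0, 0],
  dp=[
    [0, -1, -40],
    [0, -1, -80],
    [0, -1, -108],
    [0, -1, -116],
    [0, -1, -116],
    [0, -1, -116],
    [0, -1, -116],
    [0, -1, -116],
    [0, -1, -116],
    [0, -1, -116],
  ],
  spin=[0, 0, 0, 0, 0, 0, 0, 0, 0, 0],
  force=25,
)

```text
time: 14.3
eef_pos: [430.4, 241.6, 71.0]
eef_rot: [0.764, -0.645, -0.0, -0.007]
contact_force: [0.3, -0.8, 0.0]
finger_gap: 45.1
```

step_arm(
  fingers=[0, 0],
  dp=[
    [0, 0, 0],
    [0, 0, 0],
  ],
  spin=[0, 0],
)

```text
time: 14.55
eef_pos: [430.3, 241.6, 70.9]
eef_rot: [0.764, -0.645, -0.0, -0.007]
contact_force: [-3.0, -0.5, 1.6]
finger_gap: 24.8
```

```bash
python3 - <<'E'
from h import *
s=observe(); print(s["time"],s["eef_pos"],s["contact_force"],s["finger_gap"])
def lab(m,box):
    u0,u1,v0,v1=box; k=np.zeros(m.shape,np.uint8); k[v0:v1,u0:u1]=m[v0:v1,u0:u1]
    n,l,st,ce=cv2.connectedComponentsWithStats(k); i=1+np.argmax(st[1:,4]); return (l==i)
def pl(c,m,z):
    v,u=np.nonzero(m); return np.array([onz(c,a,b,z)[:2] for a,b in zip(u,v)],np.float32)
s7,c7=np.sin(np.radians(7)),np.cos(np.radians(7)); a=np.radians(97.9)
u=np.array([np.cos(a)*c7,np.sin(a)*c7,-s7]); n=np.array([np.cos(a)*s7,np.sin(a)*s7,c7])
pred=np.array([463.4,-208.4,70])+u*117+n*120; print("pred tube top",pred)
for nm in("top","scene"):
    im,d=capture(nm); save(nm+"7",im); c=cam(nm); q=proj(c,pred); print(nm,q)
    h=cv2.cvtColor(im,cv2.COLOR_RGB2HSV).astype(int); x,y=int(q[0]),int(q[1])
    P=cloud(c,d); w=np.zeros(d.shape,bool); w[y-15:y+16,x-18:x+19]=1
    m=w&(P[...,2]>160)&(P[...,2]<190)&(h[...,1]<80)
    if nm=="scene": m&=(h[...,2]>170)
    p=P[m]; print(m.sum(),p.mean(0),cv2.minEnclosingCircle(p[:,:2].astype(np.float32)))
    m=lab((h[...,1]<60)&(h[...,2]>165),(x-18,x+19,y-15,y+16)); p=pl(c,m,pred[2]); print("mask",m.sum(),p.mean(0),cv2.minEnclosingCircle(p))
    save(nm+"7c",cv2.resize(im[y-50:y+50,x-60:x+60],(720,600),interpolation=cv2.INTER_CUBIC))
E
```

```text
14.55 [430.29999955 241.55831127  70.8862932 ] [-3.01705669 -0.47731947  1.58367541] 24.775312297269945
pred tube top [445.42882035 -78.88868781 174.84682502]
top [386.83515798 221.51928094]
259 [445.81002543 -79.18260191 175.25152721] ((445.7008361816406, -79.45915985107422), 22.950345993041992)
mask 246 [446.27173 -79.29667] ((446.2148132324219, -79.22809600830078), 22.499900817871094)
scene [253.86934082 154.80509631]
254 [447.81107873 -81.09765901 173.43940455] ((447.2017517089844, -80.48184204101562), 25.0543155670166)
mask 261 [447.2822   -81.539665] ((447.73162841796875, -81.6683349609375), 24.901506423950195)
```

View pics/top7c.png

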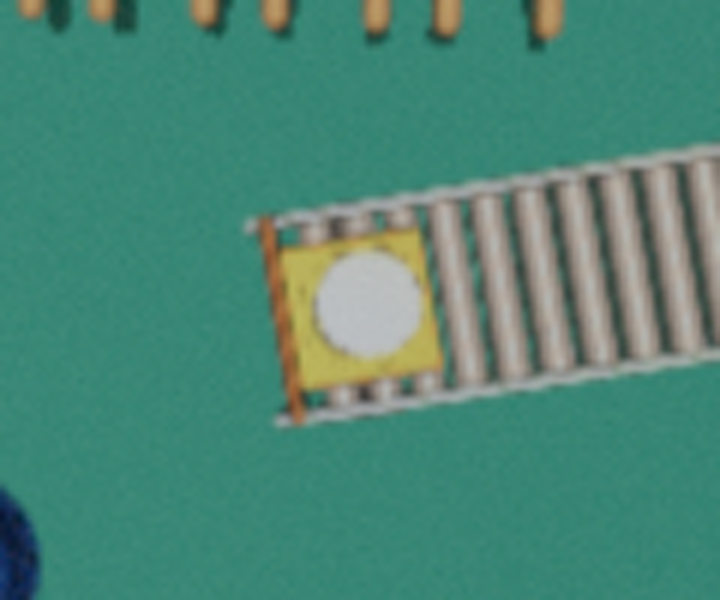

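View pics/scene7c.png

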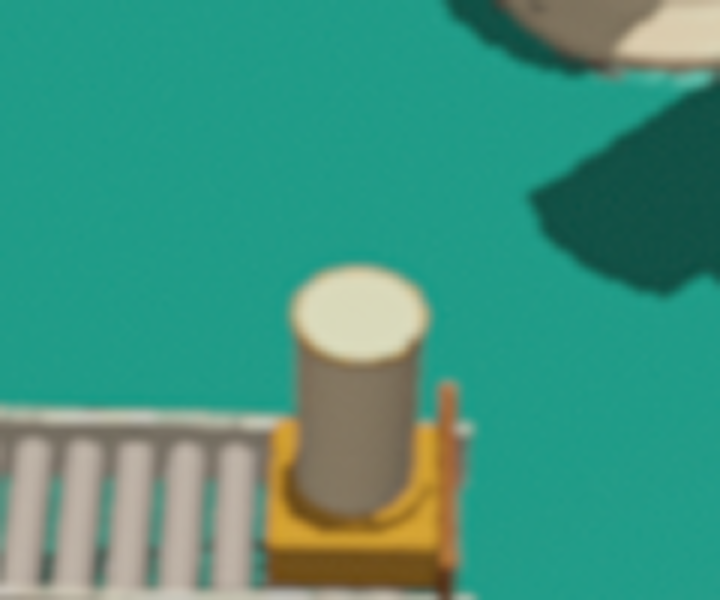

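The light stands flat with its base against the stop: tube top at (446.5, -80, 175), as predicted, so the button is in. The knob is gripped, so I lift the hood and carry it over.

step_arm(
  fingers=[0, 0, 0, 0, 0, 0, 0, 0, 0, 0],
  dp=[
    [0, 0, 0],
    [0, 0, 20],
    [0, 0, 70],
    [0, 0, 130],
    [2, -20, 190],
    [4, -70, 210],
    [7, -125, 210],
    [10, -180, 210],
    [13, -230, 210],
    [15, -270, 210],
  ],
  spin=[0, 0, 0, 0, 0, 0, 0, 0, 0, 0],
)

```text
time: 15.9
eef_pos: [444.5, -30.3, 280.4]
eef_rot: [0.763, -0.646, -0.001, -0.006]
contact_force: [1.5, 1.2, -1.6]
finger_gap: 23.8
```

step_arm(
  fingers=[0, 0, 0],
  dp=[
    [1, -40, 0],
    [1, -52, 0],
    [1, -52, 0],
  ],
  spin=[0, 0, 0],
)

```text
time: 16.27
eef_pos: [445.2, -82.6, 279.9]
eef_rot: [0.763, -0.646, -0.001, -0.006]
contact_force: [-0.5, 0.5, -1.5]
finger_gap: 23.2
```

```bash
python3 - <<'E'
from h import *
s=observe(); print(s["time"],s["eef_pos"],s["contact_force"],s["finger_gap"])
im,d=capture("scene"); save("s8",cv2.resize(im[40:260,120:414],(800,600)))
im,d=capture("wrist"); save("w8",im)
E
```

```text
16.275 [445.18876204 -82.58616224 279.89681677] [-0.53996129  0.50474069 -1.51916309] 23.246860038985748
```

View pics/s8.png

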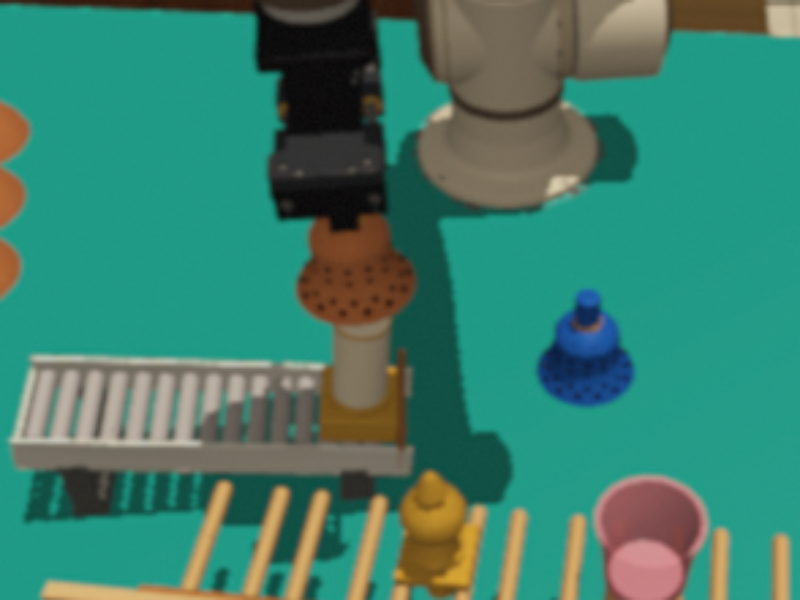

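View pics/w8.png

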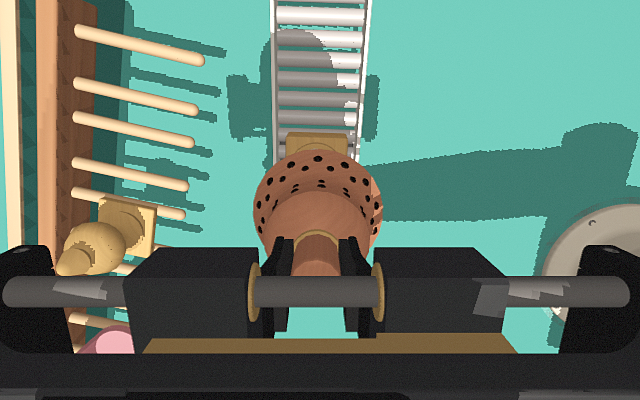

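```bash
python3 - <<'E'
from h import *
cs=cam("scene"); g=lambda x,y:(120+x*.3675-.3,40+y*.3667-.3); z=209
for z in (207,209,211):
  L,R,B=[onz(cs,*g(*q),z)[:2] for q in((297,285),(415,285),(357,325))]; 
  def circ(a,b,c):
    A=2*np.array([b-a,c-a]); return np.linalg.solve(A,[b@b-a@a,c@c-a@a])
  o=circ(L,R,B); print(z,"scene",o,np.linalg.norm(L-o))
c=cam("wrist")
for z in (207,209,211):
  pts=[onz(c,*q,z)[:2] for q in((253,207),(320,148),(383,207),(270,168),(366,168))]; 
  A=np.array([[2*p[0],2*p[1],1] for p in pts]); b=[p@p for p in pts]; x=np.linalg.lstsq(A,b,rcond=None)[0]; print(z,"wrist",x[:2],np.sqrt(x[2]+x[:2]@x[:2]))
print(observe()["eef_pos"])
E
```

```text
207 scene [443.8109502  -82.90224195] 46.49868329796511
209 scene [445.88859199 -82.37497033] 46.371376384562296
211 scene [447.96623378 -81.84769871] 46.24406947115936
207 wrist [444.06669264 -81.09727615] 47.76259238040272
209 wrist [444.17161032 -81.75915238] 47.35465901250713
211 wrist [444.27652799 -82.42102861] 46.946725644617096
[445.42123043 -81.63190274 280.13539525]
```

The hood axis is at about (445, -82), within 2 mm of the tube top, so I correct by +1, +1 and lower it, watching force.

step_arm(
  fingers=[0, 0, 0, 0, 0],
  dp=[
    [1, 1, -20],
    [1, 1, -40],
    [1, 1, -52],
    [1, 1, -58],
    [1, 1, -58],
  ],
  spin=[0, 0, 0, 0, 0],
)

```text
time: 17.0
eef_pos: [446.6, -80.4, 222.2]
eef_rot: [0.764, -0.645, -0.001, -0.006]
contact_force: [-0.1, -0.4, -1.8]
finger_gap: 23.3
```

step_arm(
  fingers=[0, 0, 0, 0],
  dp=[
    [0, 0, -4],
    [0, 0, -8],
    [0, 0, -12],
    [0, 0, -12],
  ],
  spin=[0, 0, 0, 0],
)

```text
time: 17.5
eef_pos: [446.3, -80.5, 209.8]
eef_rot: [0.764, -0.645, -0.001, -0.006]
contact_force: [-0.5, 0.1, -1.2]
finger_gap: 23.9
```

Inside the bore with no side force. I continue to the ceiling contact at about 201.

step_arm(
  fingers=[0, 0, 0, 0],
  dp=[
    [0, 0, -3],
    [0, 0, -6],
    [0, 0, -7],
    [0, 0, -7],
  ],
  spin=[0, 0, 0, 0],
)

```text
time: 18.0
eef_pos: [446.3, -80.5, 202.8]
eef_rot: [0.764, -0.645, -0.001, -0.006]
contact_force: [-0.8, 0.5, -1.3]
finger_gap: 23.0
```

step_arm(
  fingers=[0, 0, 0],
  dp=[
    [0, 0, -1],
    [0, 0, -2],
    [0, 0, -2],
  ],
  spin=[0, 0, 0],
)

```text
time: 18.38
eef_pos: [446.2, -80.4, 200.7]
eef_rot: [0.764, -0.645, -0.001, -0.006]
contact_force: [0.9, 0.5, -1.4]
finger_gap: 23.7
```

step_arm(
  fingers=[0, 0, 0],
  dp=[
    [0, 0, -1],
    [0, 0, -2],
    [0, 0, -2],
  ],
  spin=[0, 0, 0],
)

```text
time: 18.75
eef_pos: [446.9, -80.5, 199.9]
eef_rot: [0.764, -0.645, -0.001, -0.006]
contact_force: [-0.4, 0.9, 4.6]
finger_gap: 23.5
```

Ceiling contact at 199.9, about where expected. I release and rise straight up.

step_arm(
  fingers=[0.4, 0.6, 1, 1, 1, 1, 1, 1, 1, 1],
  dp=[
    [0, 0, 0.5],
    [0, 0, 0.5],
    [0, 0, 0.5],
    [0, 0, 0.5],
    [0, 0, 10],
    [0, 0, 30],
    [0, 0, 60],
    [0, 0, 100],
    [-20, 0, 130],
    [-60, 0, 150],
  ],
  spin=[0, 0, 0, 0, 0, 0, 0, 0, 0, 0],
)

```text
time: 20.0
eef_pos: [387.3, -80.5, 351.7]
eef_rot: [0.764, -0.645, 0.0, -0.007]
contact_force: [0.1, 0.4, -0.1]
finger_gap: 86.8
```

step_arm(
  fingers=[1, 1, 1, 1, 1],
  dp=[
    [0, -60, 0],
    [0, -120, 0],
    [0, -180, 0],
    [0, -220, 0],
    [0, -220, 0],
  ],
  spin=[0, 0, 0, 0, 0],
)

```text
time: 20.62
eef_pos: [387.0, -302.7, 351.4]
eef_rot: [0.762, -0.647, -0.0, -0.007]
contact_force: [-0.7, 0.7, -0.4]
finger_gap: 87.1
```

```bash
python3 - <<'E'
from h import *
s=observe(); print(s["time"],s["eef_pos"],s["contact_force"],s["finger_gap"])
s7,c7=np.sin(np.radians(7)),np.cos(np.radians(7)); a=np.radians(97.9)
u=np.array([np.cos(a)*c7,np.sin(a)*c7,-s7]); n=np.array([np.cos(a)*s7,np.sin(a)*s7,c7])
b=np.array([463.4,-208.4,70])+u*117; pk=b+n*(120+50); print("pred knob top",pk)
for nm in("scene","top"):
    c=cam(nm); im,d=capture(nm); save(nm+"9",im); q=proj(c,pk); x,y=map(int,q); print(nm,q)
    P=cloud(c,d); w=np.zeros(d.shape,bool); w[y-12:y+25,x-15:x+16]=1
    m=w&(P[...,2]>212)&(P[...,2]<240); print("knob pts",P[m].mean(0) if m.sum() else None,m.sum(),np.percentile(P[m][:,2],[5,95]))
    if nm=="scene": save("s9c",cv2.resize(im[y-40:y+80,x-80:x+80],(800,600),interpolation=cv2.INTER_CUBIC))
    else: save("t9c",cv2.resize(im[y-50:y+50,x-60:x+60],(720,600),interpolation=cv2.INTER_CUBIC))
E
```

```text
20.625 [ 386.97957036 -302.6720443   351.40109926] [-0.73866384  0.72184705 -0.42400118] 87.06768876968265
pred knob top [444.59130652 -72.85305091 224.4741326 ]
scene [254.42408595 138.02372213]
knob pts [449.61272537 -74.39205571 220.5051473 ] 106 [213.0054696  224.95506227]
top [387.71164785 221.06019338]
knob pts [443.88907772 -73.10149294 224.48836008] 75 [220.79495483 227.59878423]
```

View pics/s9c.png

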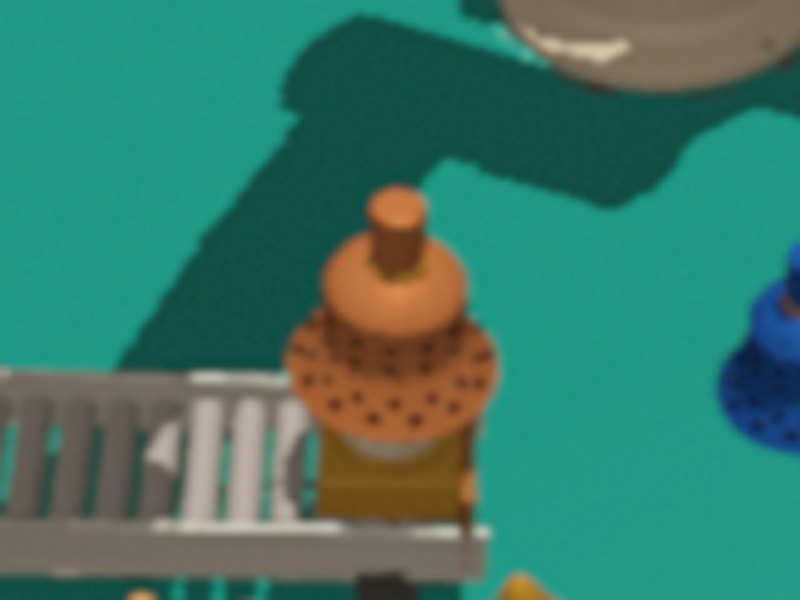

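View pics/scene9.png

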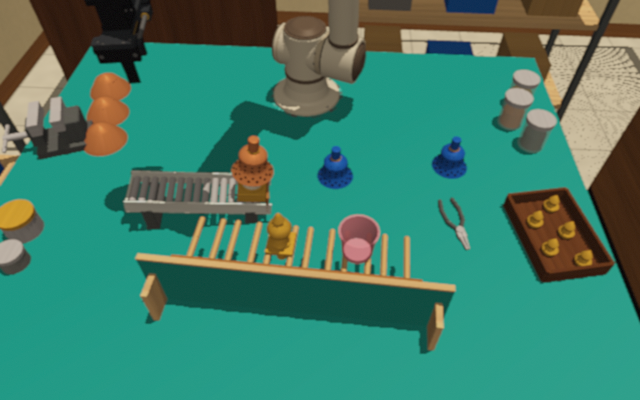

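The hood sits upright on the tube (knob at scene (254,145)). Knob top measured at (444, -73, 224.5), against (444.6, -72.9, 224.5) predicted for fully seated. The light's base is against the stop, and the finial, shade and pliers have not moved. I hand in.

```bash
python3 -c "
from plant import *
print(sign_off())"
```

```text
the job is handed in; nothing more can be done
None
```

The lantern is done and handed in at about 20.7 s, within the 54 s limit.

- **Switching on:** I lifted the light off the rack and pressed its button on the clear bench. The force rose as the button touched, then fell back to the free-hanging value at the snap. The base then met the bench at flat height (about 72 mm TCP). I never saw the button itself; those readings, and the light standing flat and rolling freely, show that it is in.
- **Rollers:** I set it on the high half with its sides square to the lane and let go. It rolled to the stop. The tube top measured (446, -79, 175) from above and (447, -81, 173) in the scene view, against (445, -79, 175) predicted.
- **Copper top:** I lowered it over the tube with no side force until the ceiling touched, then released it. The knob top measured (444, -73, 224.5), against (444.6, -72.9, 224.5) predicted for fully seated. The rougher scene-camera depth read about 5 mm off in x, because it also saw the side of the knob.
- **Bystanders:** In the last picture the finial, pink shade and pliers are where they were, and the gripper is clear of everything.

No check failed.

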